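Eject a sugar blossom from a spring plunger cutter onto an iced cake board

TASK

The pink sugar blossom is stuck inside the clear skirt of the plunger cutter. Stand the cutter over the gold ring at the end of the stem on the iced cake board, let go, press its spring plunger all the way down until you feel the stop and hold it there a moment (firmly, but without crushing the icing), then lift the cutter off so that the blossom stays lying on the ring, and stand the cutter back upright on its steel tray. Leave everything else where it is.

Things in the scene. Friction and masses are not known exactly. Their poses are not given: they have to be found in the camera images.
- cutter_grip (a point): centre of the barrel of the loose plunger cutter, 49 mm above the open bottom rim of its skirt; its z axis runs up along the cutter's axis. The cutter (150 to 240 g with plunger) stands upright on the tray at the start. From the bottom: clear round skirt, 56 mm outer and 51 mm inner diameter, open below, 0 to 28 mm with a teal roof; white barrel 38 mm in diameter from 28 to 62 mm, the place to grasp; the teal plunger head above. The cutter is round: any yaw will do
- cutter_rim (a point): centre of the open bottom rim of the cutter's skirt (the plane it stands on), on its axis
- plunger (a joint): travel of the plunger in m: 0 up, 0.014 at its hard stop. The return spring takes 3 N at the start and 6.5 N at the stop; pushing the blossom past its gripping pads takes about 2 to 5 N more. Let go, it springs up again
- blossom_mid (a point): centre of the pink five-petalled hard sugar blossom, 40 mm across and 6 mm thick, 20 g. At the start it is held by three sprung pads inside the skirt, its underside 14 mm above the rim. The pads reach down to 7.5 mm above the rim, so only the plunger's full travel frees it; it then lies on the surface below, inside the skirt
- spot (a point): centre of the gold ring (41 mm across) on the top face of the cake board, where the blossom belongs; 30 mm off the board's centre. The fixed board is round, 144 mm across at the top, 22 mm high, with flat cream icing and a flat green stem and leaves that end at the ring
- cutter: the loose plunger cutter itself, plunger included; origin at the centre of its bottom rim, z up its axis. The plunger head is a teal button 28 mm across (top flat over 22 mm), clamped on the stem at a height not known beforehand: its top is 79 to 92 mm above the rim when up, and 14 mm lower (3 to 16 mm proud of the barrel) at the stop, so feel for the stop. The clamp does not give
- drum: the fixed iced cake board; origin at the centre of its underside. The icing is crushed if, as the plunger is pressed, the cutter bears on it with more than 30 N
- tray_top (a point): centre of the top face of the cutter's fixed round steel tray, 96 mm across, 6 mm high, with a thin grey disc 68 mm across in the middle
- lump_green: bystander: green hard sugar lump, 48 mm across, 22 mm high; origin under its centre
- lump_orange: bystander: orange hard sugar lump, 60 mm across, 28 mm high; origin under its centre
- jar_blue: bystander: blue colour jar with white cap, 44 mm across, 50 mm high; origin under its centre
- jar_yellow: bystander: yellow colour jar with white cap, 44 mm across, 50 mm high; origin under its centre
- bowl: bystander: white bowl, 100 mm across, 45 mm high; origin under its centre
- brush: bystander: flat brush, 180 mm long, lying along its x axis
- scraper: bystander: steel scraper with black grip, 104 x 66 mm, 12 mm high, lying flat
Things that resemble listed ones, but are neither listed nor needed, are in the scene too. What is meant by the cutter is not brown or purple, and is the larger of those in its own colour.

How it is judged:
By the outcome, as a careful person would: the job done as asked, in the order asked, and still so for the second after the job is handed in, with the robot touching nothing.
It also fails if it takes over 61 s, if anything falls off the work surface, if the arm or the gripper's body presses on something with over 40 N, if the wrist force passes 120 N, or if a joint passes its speed limit or range.

ROBOT

A 6-joint arm with a two-finger parallel gripper is mounted at the origin on the work surface. World frame = base frame: x ahead of the robot, y to its left, z up, the work surface at z = 0. Lengths are in m, angles in rad, forces in N, time in s.
With the tool pointing down it reaches from about 0.35 to 0.975 m from the base axis. Payload 4.9 kg.
Tool frame: the origin (TCP) lies at the very end of the fingers, on their centre line; the grasp point (between the pads) lies 19 mm behind it (manip.grip_depth is the distance from the TCP to the grasp point, in m); z points along the fingers, x is the direction in which the jaws open and shut, and the axes are right-handed (so a half turn about z gives the same grasp; the last joint's range is limited). The gripper opens to 85 mm and grips with 20 to 120 N. Pads are 22 mm wide; open, the fingers measure 114 mm over their backs; the gripper's body (76 mm by 85 mm) begins 54 mm behind the grasp point. The pads swing forward as they close: fully open they stand 13 mm farther back than shut.
Start: joints at [1.148, 0.053, 1.613, -0, 1.476, -0.119], TCP at [0.187, 0.596, 0.231] pointing down, gripper open.
Joint ranges: [-3.01, 3.01], [-1.01, 2.22], [0.06, 2.58], [-1.02, 4.17], [0.09, 2.62], [-3.14, 3.14]. Speed limits (rad/s): [2.57, 2.57, 3.14, 3.14, 3.14, 3.14].

INTERFACE

Orientations are given as a unit quaternion [w, x, y, z].
In Python, from plant import manip gives the robot as it stands. The module is installed in compiled form; this text tells all that it offers.
- The arm moves only by the shell command python3 -m crank 'ROWS' [OPENING]. ROWS is JSON, a list of rows, each a list of 4 numbers: the shift along the tool's x, y, z in cm, then the turn about the tool's z in units of 6 degrees (1.0 is 6 degrees). A call has 1 to 10 rows; each row shifts and turns the commanded pose from where the row before left it, along the tool's axes as they then stand; what a row does not reach is not made up. A row lasts 1/12 s, in which the tool goes at most 41.7 mm and 7.16 degrees, less where a joint would pass 70% of its speed; a pose out of reach is approached as far as the arm can. A call with a gripper value outside its range is refused whole. OPENING is the opening, from 0 (shut) to 1 (fully open), set as the call begins (- or left out, the last holds). The fingers move at their own pace and stop on an object; the grip force is fixed at half the most. Time passes only in rows, so rows that do not move let the fingers close. It gives the time, the measured TCP pose, the force and the opening at its end, in the units of the state.
- manip.state(): the state, without advancing time (a new reading comes with each control period).
- manip.grab_frame(name): name is "side" or "top"; returns a dict with "img" (400x640x3 uint8, red, green, blue), "intrinsics" (3x3 intrinsics, pixels), "position" and "orientation" of the camera in the world. Camera axes: x right, y up, looking along -z (the intrinsics and any distortion apply to the point x, -y, -z); pixel columns grow to the right and rows downward; lengths in m; the calibration is good to about 2 mm. A picture is of the moment at which its call begins. There is no depth.
- manip.job_done(): hands the job in, once; it reports no verdict.
The state is a dict: "time": time; "joint_pos": joint angles; "joint_vel": joint speeds; "joint_efforts": joint torques, N m; "tool_pos": TCP position; "tool_rot": TCP orientation; "contact_force": force on the tool from outside, world axes, zero at the start; "ft_torque": the same for the moment, N m; "gripper_width": opening from 0.0 (shut) to 1.0 (fully open).
Only numpy, scipy, OpenCV 4.12 (cv2) and the standard library are available. Lean on these libraries where they do the work, as an engineer would, in place of code of your own. Each camera call takes 0.05 s, during which the arm holds its last target.

## Working session

There is one attempt and no reset: what is moved stays moved. The work goes in short steps, Python scripts to look and compute and a shell command to move; the robot and the scene stay as the last step left them, time stands still between calls to the robot, and variables do not carry over. Pictures are saved under pics/ and viewed, and the job is handed in when it is done.

```bash
mkdir -p pics
cat > h.py <<'E'
import numpy as np,cv2
from scipy.spatial.transform import Rotation as R
from plant import manip
def grab(n,save=None):
    f=manip.grab_frame(n)
    if save: cv2.imwrite('pics/'+save,f['img'][:,:,::-1])
    return f
def rot(f):
    o=np.array(f['orientation'])
    if o.shape==(3,3): return o
    return R.from_quat([o[1],o[2],o[3],o[0]]).as_matrix()
def pix2w(f,u,v,z):
    K=np.array(f['intrinsics']);d=np.linalg.inv(K)@[u,v,1];d=np.array([d[0],-d[1],-d[2]])
    d=rot(f)@d;p=np.array(f['position']);return p+d*(z-p[2])/d[2]
def w2pix(f,P):
    K=np.array(f['intrinsics']);c=rot(f).T@(np.array(P)-f['position']);q=K@[c[0],-c[1],-c[2]];return q[:2]/q[2]
def crop(f,x0,y0,x1,y1,s,name):
    c=f['img'][y0:y1,x0:x1,::-1];cv2.imwrite('pics/'+name,cv2.resize(c,None,fx=s,fy=s,interpolation=cv2.INTER_CUBIC))
E
python3 - <<'E'
from h import *
for n in('top','side'):
    f=grab(n,n+'0.png');print({k:v for k,v in f.items() if k!='img'})
print(manip.state(),manip.grip_depth)
E
```

```text
{'intrinsics': array([[366.35500716,   0.        , 320.3237935 ],
       [  0.        , 366.35500716, 199.66809601],
       [  0.        ,   0.        ,   1.        ]]), 'position': array([0.4151105 , 0.04017495, 1.05109013]), 'orientation': array([-0.69738168, -0.03688863,  0.05989694,  0.71323935])}
{'intrinsics': array([[455.7369367 ,   0.        , 318.13607408],
       [  0.        , 455.7369367 , 197.18313173],
       [  0.        ,   0.        ,   1.        ]]), 'position': array([ 0.19973293, -0.62458993,  0.68493527]), 'orientation': array([ 0.87745537,  0.40945719, -0.10086989, -0.22856541])}
{'time': 0.1, 'joint_pos': array([ 1.14799940e+00,  5.33061862e-02,  1.61414045e+00, -3.60881762e-05,
        1.47597959e+00, -1.18990271e-01]), 'joint_vel': array([-0.0008676 , -0.00128474, -0.00294214, -0.0003186 , -0.00237968,
       -0.00013036]), 'joint_efforts': array([ 5.41888130e-04, -3.94904888e+01, -3.71361065e+01, -7.66657718e-05,
        3.96969772e-03,  1.25004613e-05]), 'tool_pos': array([0.186747  , 0.59586977, 0.23018614]), 'tool_rot': array([ 4.66789815e-04,  8.05962254e-01,  5.91966220e-01, -7.89256891e-04]), 'contact_force': array([-0.51345479,  0.01526063, -0.47193616]), 'ft_torque': array([-0.01855802,  0.02000257,  0.03637565]), 'gripper_width': 0.9940001852447491} 0.0187
```

```bash
ls -la pics
```

```text
total 736
drwxr-xr-x 2 agent agent   4096 Dec  6 20:30 .
drwxr-xr-x 3 agent agent   4096 Dec  6 20:29 ..
-rw-r--r-- 1 agent agent 375862 Dec  6 20:30 side0.png
-rw-r--r-- 1 agent agent 368630 Dec  6 20:30 top0.png
```

View pics/top0.png

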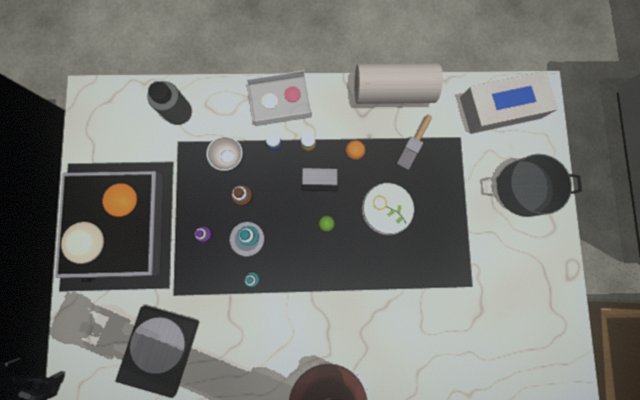

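View pics/side0.png

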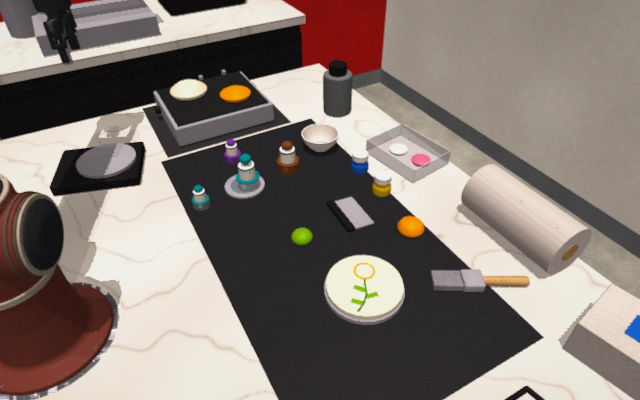

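Run:
```python
from h import *
t=grab('top');s=grab('side')
crop(t,180,170,300,300,5,'ctop.png'); crop(t,350,170,430,250,7,'dtop.png')
crop(s,180,130,320,220,5,'cside.png'); crop(s,310,240,420,330,7,'dside.png')
print('tray top',pix2w(t,247,239,.006),'side',pix2w(s,245,185,.006))
print('ring',pix2w(t,380,203,.022),pix2w(s,364,271,.022))
```

```text
tray top [0.45104119 0.2140066  0.006     ] side [0.45314619 0.21013179 0.006     ]
ring [ 0.54360094 -0.16492304  0.022     ] [ 0.54504884 -0.1652065   0.022     ]
```

View pics/ctop.png

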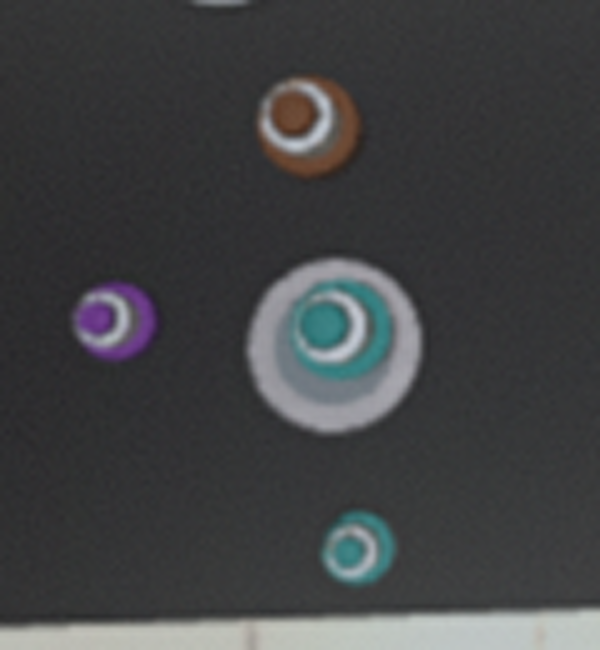

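View pics/cside.png

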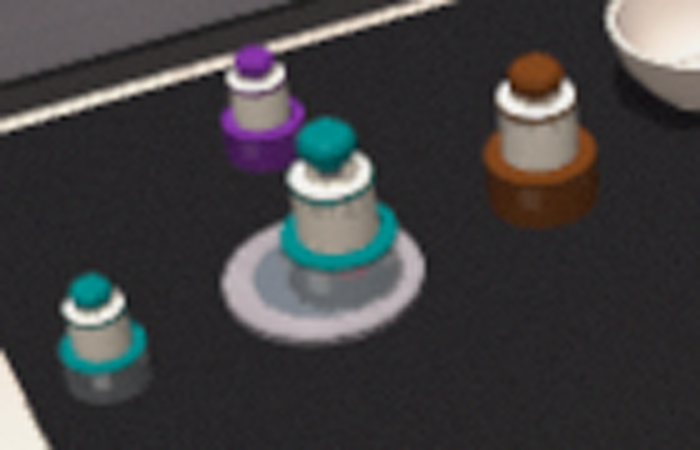

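View pics/dtop.png

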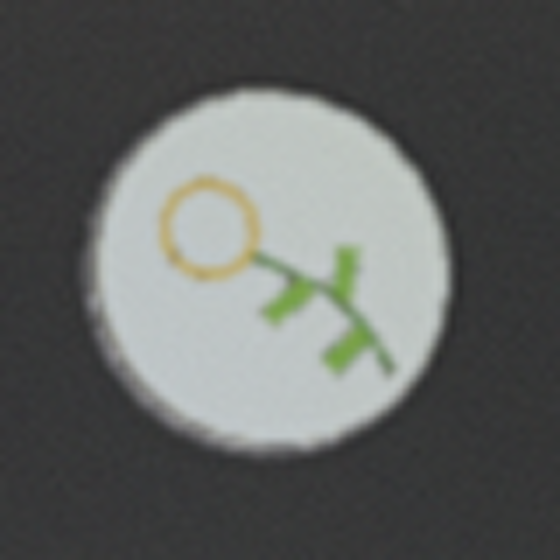

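View pics/dside.png

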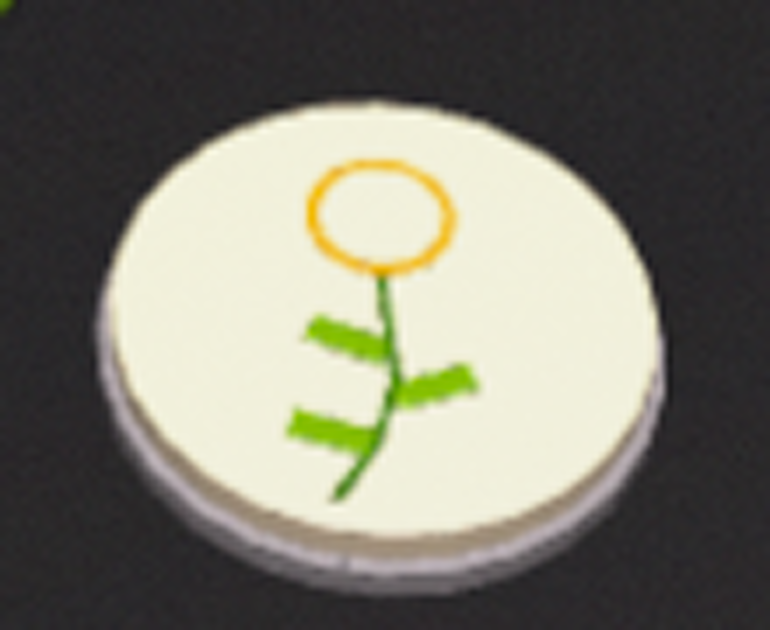

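Run:
```python
from h import *
t=grab('top');s=grab('side')
for n,f,u,v,z in [('roof',t,248.4,235.9,.034),('barrel',t,246,235.4,.068),('head',t,245,235,.09),('roof',s,247.6,177.,.034),('barrel',s,246.2,165.2,.068),('tray',t,247,239.2,.006),('tray',s,180+324/5,130+278/5,.006),
 ('ring',t,380,202.7,.022),('ring',s,364.4,270.9,.022),('drum',t,350+273/7,170+270/7,.022),('drum',s,310+384/7,240+318/7,.022)]:
  print(n,pix2w(f,u-0,v,z).round(4))
# radius check, head height by side
for z in(.085,.09,.095,.1): print(z, w2pix(s,[.459,.212,z]), w2pix(t,[.459,.212,z]))
# ring fit by colour
for f,x0,y0,x1,y1 in((t,365,190,395,216),(s,350,258,380,284)):
  h=cv2.cvtColor(f['img'][y0:y1,x0:x1],cv2.COLOR_RGB2HSV).astype(int)
  m=(h[...,1]>70)&(h[...,0]>10)&(h[...,0]<29)
  y,x=np.nonzero(m); P=np.array([pix2w(f,a+x0,b+y0,.022)[:2] for a,b in zip(x,y)])
  A=np.c_[2*P,np.ones(len(P))];c=np.linalg.lstsq(A,(P**2).sum(1),rcond=None)[0];print(len(P),c[:2],np.sqrt(c[2]+c[0]**2+c[1]**2))
# tool axes
q=manip.state()['tool_rot'];print(R.from_quat([q[1],q[2],q[3],q[0]]).as_matrix().round(4))
```

```text
roof [0.4585 0.2055 0.034 ]
barrel [0.4585 0.2064 0.068 ]
head [0.4586 0.2052 0.09  ]
roof [0.4593 0.2008 0.034 ]
barrel [0.4599 0.2008 0.068 ]
tray [0.4505 0.214  0.006 ]
tray [0.4519 0.2082 0.006 ]
ring [ 0.5445 -0.165   0.022 ]
ring [ 0.5458 -0.1654  0.022 ]
drum [ 0.5271 -0.1899  0.022 ]
drum [ 0.5275 -0.1948  0.022 ]
0.085 [243.1622097  156.79226955] [242.721562   234.99305675]
0.09 [242.90778067 154.99228826] [242.37741412 234.91332722]
0.095 [242.65177091 153.18112395] [242.02966722 234.8327639 ]
0.1 [242.39416565 151.35867206] [241.67826456 234.75135364]
43 [ 0.54558868 -0.16335706] 0.018591665981044236
131 [ 0.54571489 -0.16411133] 0.018562836819609144
[[ 2.992e-01  9.542e-01 -3.000e-04]
 [ 9.542e-01 -2.992e-01 -7.000e-04]
 [-7.000e-04 -1.000e-04 -1.000e+00]]
```

Candidates at the top view are: large teal on the tray (247,237), small teal (251,280), brown (241,195) and purple (203,234). The crop confirms that the large teal one on the tray, with a clear skirt and pink inside, is the target. It sits at about (0.459, 0.203), and the ring at about (0.5456, -0.164).

```bash
python3 -m crank '[[-2.4,3.1,0,0],[-2.4,3.1,0,0],[-2.4,3.1,0,0],[-2.4,3.1,0,0],[-2.4,3.1,0,0],[-2.4,3.1,0,0],[-2.4,3.1,0,0],[-2.4,3.1,0,0],[-2.4,3.1,0,0],[-2.4,3.1,0,0]]' 1
cat > st.py <<'E'
import sys
from h import *
s=manip.state();q=s['tool_rot'];M=R.from_quat([q[1],q[2],q[3],q[0]]).as_matrix()
print(s['time'],s['tool_pos'].round(4),s['contact_force'].round(2),round(s['gripper_width'],3)); 
print('tilt',M[:,2].round(4),'xax',M[:,0].round(3))
if len(sys.argv)>3:
  g=np.array([float(a) for a in sys.argv[1:4]]);print('delta tool cm',(M.T@(g-s['tool_pos'])*100).round(2))
E
python3 st.py .459 .203 .12
```

```text
time: 1.13
tool_pos: [0.4116, 0.2729, 0.2315]
tool_rot: [0.0, 0.806, 0.592, 0.0]
contact_force: [0.8, 0.2, -0.6]
gripper_width: 1.003
1.1333 [0.4116 0.2729 0.2315] [ 0.81  0.22 -0.65] 1.003
tilt [ 7.e-04  4.e-04 -1.e+00] xax [0.299 0.954 0.001]
delta tool cm [-5.26  6.6  11.15]
```

```bash
python3 -m crank '[[-1.75,2.2,0,0],[-1.75,2.2,0,0],[-1.76,2.2,0,0],[0,0,2,0],[0,0,3,0],[0,0,3,0],[0,0,2,0],[0,0,0,0],[0,0,0,0]]' 1
python3 st.py .459 .203 .036
python3 - <<'E'
from h import *
t=grab('top');s=grab('side');crop(t,180,170,300,300,4,'a1.png');crop(s,170,90,330,230,4,'a2.png')
E
```

```text
time: 1.88
tool_pos: [0.4574, 0.2044, 0.1303]
tool_rot: [-0.0, 0.806, 0.592, -0.001]
contact_force: [0.1, -0.5, -0.3]
gripper_width: 0.998
1.8833 [0.4574 0.2044 0.1303] [ 0.12 -0.51 -0.34] 0.998
tilt [-2.7e-03 -7.0e-04 -1.0e+00] xax [ 0.299  0.954 -0.001]
delta tool cm [-0.07  0.22  9.43]
```

View pics/a2.png

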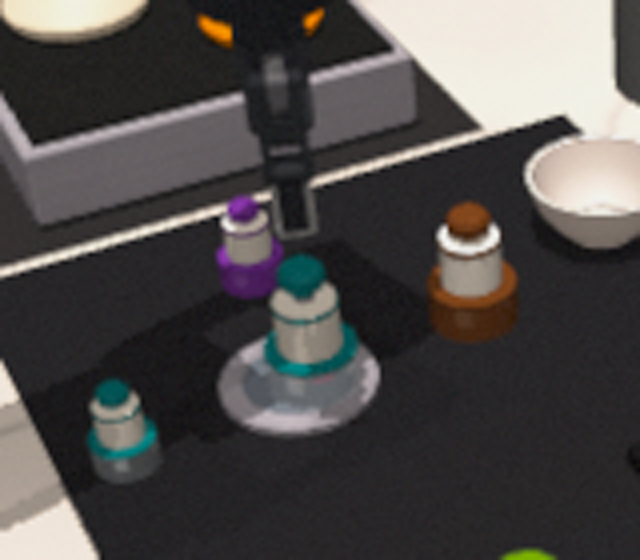

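View pics/a1.png

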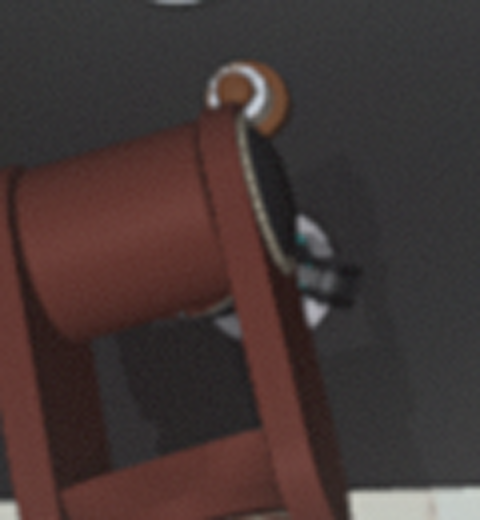

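Run:
```python
from h import *
s=grab('side');st=manip.state();p=st['tool_pos'];xa=np.array([.299,.954,0])
for k in(-.057,-.0425,.0425,.057): 
  q=w2pix(s,p+k*xa+[0,0,.013]);print(k,q,(q-[170,90])*4)
for z in (.068,.09,.095): print((w2pix(s,[.459,.203,z])-[170,90])*4)
```

```text
-0.057 [243.32135138 149.46794974] [293.28540554 237.87179895]
-0.0425 [242.79816618 145.70391771] [291.19266473 222.81567085]
0.0425 [239.9532631  125.23639251] [279.81305239 140.94557003]
0.057 [239.50272512 121.99501761] [278.01090047 127.98007043]
[301.92050062 299.29282908]
[297.54342166 267.86806388]
[296.5318457  260.60556364]
```

```bash
python3 -m crank '[[-0.1,0.2,1,0],[0,0,1,0],[0,0,1.5,0],[0,0,1.5,0],[0,0,1.5,0],[0,0,1.5,0],[0,0,0.8,0],[0,0,0.6,0],[0,0,0,0],[0,0,0,0]]' 1
python3 st.py .459 .203 .036
```

```text
time: 2.87
tool_pos: [0.46, 0.2032, 0.0374]
tool_rot: [0.0, 0.806, 0.592, 0.0]
contact_force: [-0.0, -1.2, 0.8]
gripper_width: 0.999
2.8667 [0.46   0.2032 0.0374] [-0.   -1.16  0.84] 0.999
tilt [ 1.e-04  0.e+00 -1.e+00] xax [0.299 0.954 0.   ]
delta tool cm [-0.05 -0.09  0.14]
```

```bash
python3 -m crank '[[0,0,0,0],[0,0,0,0],[0,0,0,0],[0,0,0,0],[0,0,0,0],[0,0,0,0],[0,0,0,0],[0,0,0,0]]' 0
python3 st.py .459 .203 .036
```

```text
time: 3.53
tool_pos: [0.4608, 0.2035, 0.0384]
tool_rot: [0.0, 0.806, 0.592, 0.001]
contact_force: [-0.3, 0.8, 5.3]
gripper_width: 0.429
3.5333 [0.4608 0.2035 0.0384] [-0.31  0.78  5.29] 0.429
tilt [ 2.e-03  8.e-04 -1.e+00] xax [0.299 0.954 0.001]
delta tool cm [-0.1  -0.15  0.24]
```

```bash
python3 -m crank '[[0,0,-0.3,0],[0,0,-0.7,0],[0,0,-1,0],[0,0,-1.5,0],[0,0,-1.5,0],[0,0,0,0],[0,0,0,0],[0,0,0,0]]'
python3 st.py .5456 -.164 .09
python3 - <<'E'
from h import *
s=grab('side');crop(s,170,90,330,230,5,'b2.png')
E
```

```text
time: 4.2
tool_pos: [0.4593, 0.2029, 0.0867]
tool_rot: [-0.0, 0.806, 0.592, -0.0]
contact_force: [-0.0, -0.3, -3.0]
gripper_width: 0.424
4.2 [0.4593 0.2029 0.0867] [-0.02 -0.3  -2.96] 0.424
tilt [-9.e-04 -3.e-04 -1.e+00] xax [ 0.299  0.954 -0.001]
delta tool cm [-32.43  19.22  -0.33]
```

View pics/b2.png

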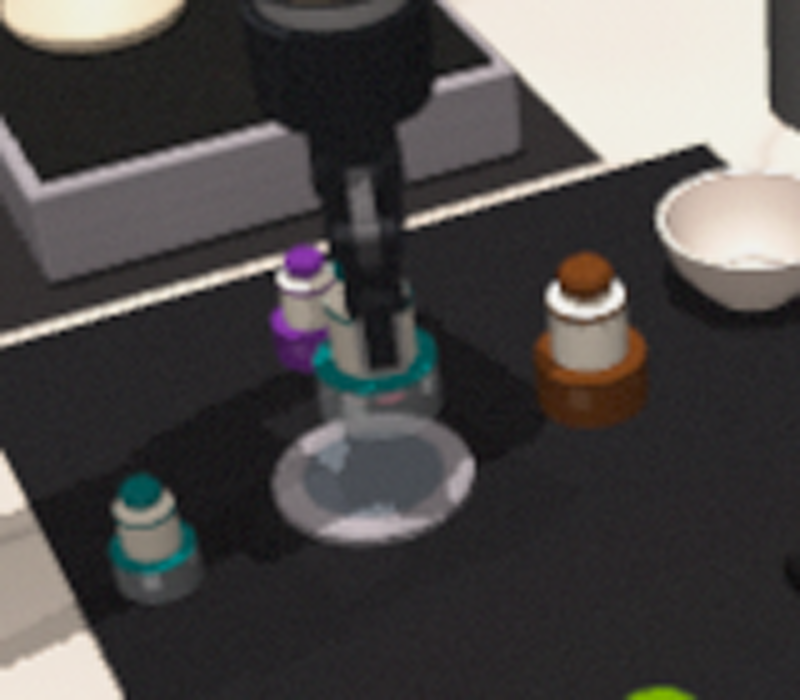

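```bash
python3 -m crank '[[-1,0.6,-0.3,0],[-2,1.2,-0.3,0],[-2.5,1.5,0,0],[-2.5,1.5,0,0],[-2.5,1.5,0,0],[-2.5,1.5,0,0],[-2.5,1.5,0,0],[-2.5,1.5,0,0],[-2.5,1.5,0,0],[-2.5,1.5,0,0]]'
python3 -m crank '[[-2.5,1.5,0,0],[-2.5,1.5,0,0],[-2.5,1.5,0,0],[-1.5,0.8,0,0],[-0.9,0.4,0,0],[0,0,0,0],[0,0,0,0],[0,0,0,0]]'
python3 st.py .5456 -.164 .065
```

```text
time: 5.08
tool_pos: [0.5221, -0.0597, 0.0925]
tool_rot: [-0.0, 0.806, 0.592, -0.001]
contact_force: [0.5, -0.0, -2.6]
gripper_width: 0.43
time: 5.75
tool_pos: [0.5468, -0.1682, 0.0927]
tool_rot: [-0.001, 0.806, 0.592, -0.0]
contact_force: [-0.1, -0.5, -2.6]
gripper_width: 0.421
5.75 [ 0.5468 -0.1682  0.0927] [-0.13 -0.54 -2.61] 0.421
tilt [-0.0012  0.001  -1.    ] xax [0.299 0.954 0.001]
delta tool cm [ 0.36 -0.24  2.77]
```

```bash
python3 -m crank '[[0.36,-0.24,1,0],[0,0,1,0],[0,0,1,0],[0,0,0,0],[0,0,0,0],[0,0,0,0],[0,0,0,0]]'
python3 st.py .5456 -.164 .0544
python3 - <<'E'
from h import *
t=grab('top');s=grab('side');crop(s,300,190,430,320,6,'c2.png');crop(t,345,160,435,250,6,'c1.png')
st=manip.state();p=st['tool_pos'].copy()
for dz,n in((0-.0324,'rim'),(-.0044,'roof'),(.0296,'btop')):
  q=w2pix(s,p+[0,0,dz]);print(n,(q-[300,190]+.5)*6)
print('ring',(w2pix(s,[.5457,-.1641,.022])-[300,190]+.5)*6)
E
```

```text
time: 6.33
tool_pos: [0.5467, -0.1651, 0.0638]
tool_rot: [0.0, 0.806, 0.592, 0.0]
contact_force: [-1.0, 0.0, -3.3]
gripper_width: 0.426
6.3333 [ 0.5467 -0.1651  0.0638] [-0.99  0.   -3.3 ] 0.426
tilt [ 8.e-04 -4.e-04 -1.e+00] xax [ 0.299  0.954 -0.   ]
delta tool cm [ 0.08 -0.14  0.94]
rim [393.33161338 466.86812347]
roof [398.46305926 406.07820043]
btop [404.99904138 328.64937072]
ring [386.79684128 485.87453982]
```

View pics/c2.png

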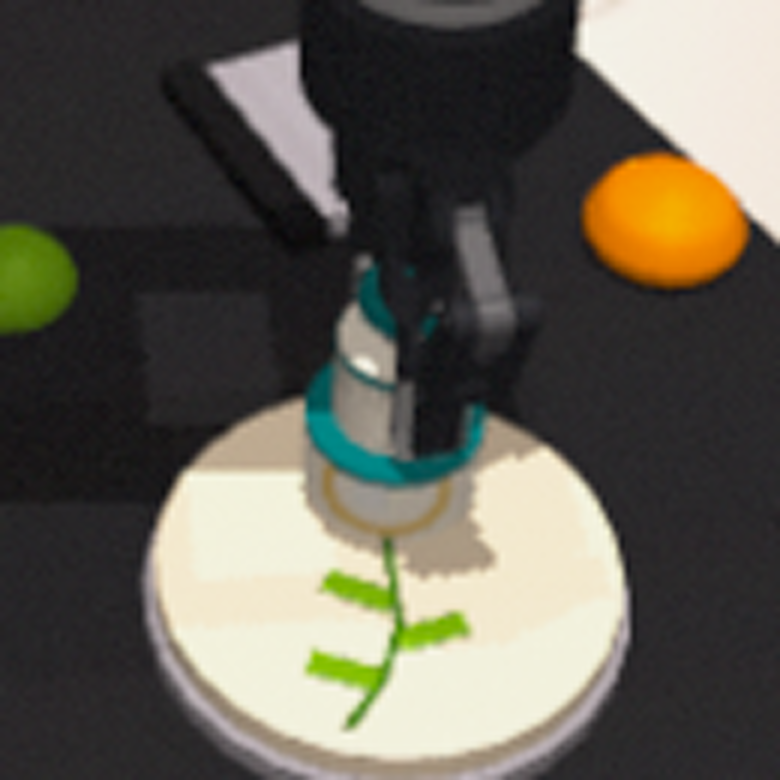

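View pics/c1.png

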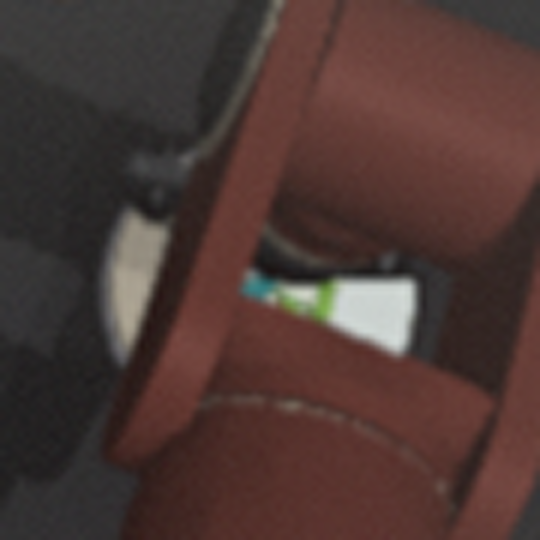

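```bash
python3 -m crank '[[0.05,-0.08,0.3,0],[0,0,0.3,0],[0,0,0.1,0],[0,0,0,0],[0,0,0,0],[0,0,0,0],[0,0,0,0]]'
python3 st.py .5456 -.164 .0544
python3 - <<'E'
from h import *
s=grab('side');crop(s,335,225,400,290,12,'d2.png')
st=manip.state();p=st['tool_pos'].copy()
for dz,n in((0-.0324,'rim'),(-.0044,'roof'),(.0296,'btop')):
  q=w2pix(s,p+[0,0,dz]);print(n,(q-[335,225]+.5)*12)
def ell(c,r,z): print([((w2pix(s,[c[0]+r*np.cos(a),c[1]+r*np.sin(a),z])-[335,225]+.5)*12).round(0).tolist() for a in np.arange(0,6.28,np.pi/4)])
ell(p,.028,p[2]-.0044)
print('ring',(w2pix(s,[.5457,-.1641,.022])-[335,225]+.5)*12, rot(s)[:,0])
E
```

```text
time: 7.02
tool_pos: [0.5458, -0.1643, 0.0564]
tool_rot: [0.0, 0.806, 0.592, 0.0]
contact_force: [0.5, -0.3, -1.3]
gripper_width: 0.428
7.0167 [ 0.5458 -0.1643  0.0564] [ 0.47 -0.34 -1.32] 0.428
tilt [ 2.e-04 -1.e-04 -1.e+00] xax [ 0.299  0.954 -0.   ]
delta tool cm [ 0.03 -0.02  0.2 ]
rim [355.335765   543.96766417]
roof [365.294107   423.77163262]
btop [377.97447935 270.72101081]
[[516.0, 358.0], [401.0, 296.0], [267.0, 308.0], [188.0, 388.0], [211.0, 492.0], [328.0, 558.0], [468.0, 545.0], [545.0, 461.0]]
ring [353.59368256 551.74907964] [ 0.87516624 -0.4837157  -0.01015784]
```

View pics/d2.png

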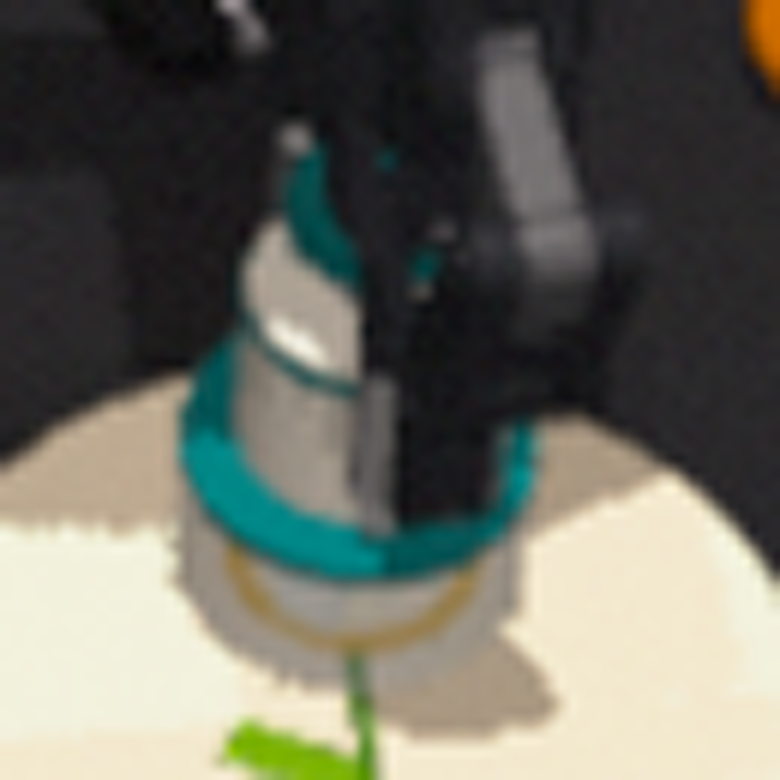

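```bash
python3 -m crank '[[0,0.05,0.05,0],[0,0,0.05,0],[0,0,0.05,0],[0,0,0,0],[0,0,0,0]]'
python3 st.py .5456 -.164 .0544; python3 -m crank '[[0,0,0.05,0],[0,0,0,0],[0,0,0,0]]';python3 -m crank '[[0,0,0.05,0],[0,0,0,0],[0,0,0,0]]'
```

```text
time: 7.48
tool_pos: [0.5461, -0.1644, 0.0547]
tool_rot: [-0.0, 0.806, 0.592, -0.0]
contact_force: [-0.7, -0.6, -0.7]
gripper_width: 0.43
7.4833 [ 0.5461 -0.1644  0.0547] [-0.68 -0.63 -0.71] 0.43
tilt [-2.e-04  1.e-04 -1.e+00] xax [0.299 0.954 0.   ]
delta tool cm [ 0.02 -0.06  0.03]
time: 7.73
tool_pos: [0.5462, -0.1645, 0.0546]
tool_rot: [0.0, 0.806, 0.592, 0.0]
contact_force: [-0.6, 0.8, -1.1]
gripper_width: 0.425
time: 7.98
tool_pos: [0.5463, -0.1645, 0.0545]
tool_rot: [0.0, 0.806, 0.592, 0.0]
contact_force: [-3.0, 1.3, 4.8]
gripper_width: 0.429
```

```bash
python3 -m crank '[[0,0,0,0],[0,0,0,0],[0,0,0,0],[0,0,0,0],[0,0,0,0],[0,0,0,0]]' 1
python3 -m crank '[[0,0,-0.5,0],[0,0,-1,0],[0,0,-2,0],[0,0,-2,0],[0,0,-2,0],[0,0,0,0],[0,0,0,0],[0,0,0,0]]'
python3 -m crank '[[0,0,0,0],[0,0,0,0],[0,0,0,0],[0,0,0,0],[0,0,0,0],[0,0,0,0],[0,0,0,0],[0,0,0,0]]' 0
python3 st.py .546 -.1645 .12;python3 - <<'E'
from h import *
s=grab('side');crop(s,310,180,420,290,7,'e2.png')
st=manip.state();p=st['tool_pos'].copy()
print('tip',(w2pix(s,p)-[310,180]+.5)*7)
for z in(.05,.084,.1,.105,.11):print(z,(w2pix(s,[.5461,-.1645,z])-[310,180]+.5)*7)
E
```

```text
time: 8.48
tool_pos: [0.5461, -0.1644, 0.0537]
tool_rot: [0.0, 0.806, 0.592, 0.0]
contact_force: [0.3, 0.3, 0.2]
gripper_width: 1.002
time: 9.15
tool_pos: [0.5458, -0.1643, 0.1285]
tool_rot: [-0.0, 0.806, 0.592, -0.0]
contact_force: [0.1, -0.8, -0.4]
gripper_width: 0.999
time: 9.82
tool_pos: [0.5461, -0.1644, 0.1288]
tool_rot: [0.0, 0.806, 0.592, -0.0]
contact_force: [-0.1, 0.1, 0.1]
gripper_width: -0.002
9.8167 [ 0.5461 -0.1644  0.1288] [-0.09  0.11  0.08] -0.002
tilt [ 0. -0. -1.] xax [ 0.299  0.954 -0.   ]
delta tool cm [-0.01 -0.01  0.88]
tip [406.96848597 353.25848598]
0.05 [389.14100364 567.38599979]
0.084 [396.55403711 478.38798771]
0.1 [400.1808599  434.84575629]
0.105 [401.33319384 421.01128076]
0.11 [402.49474004 407.06620643]
```

View pics/e2.png

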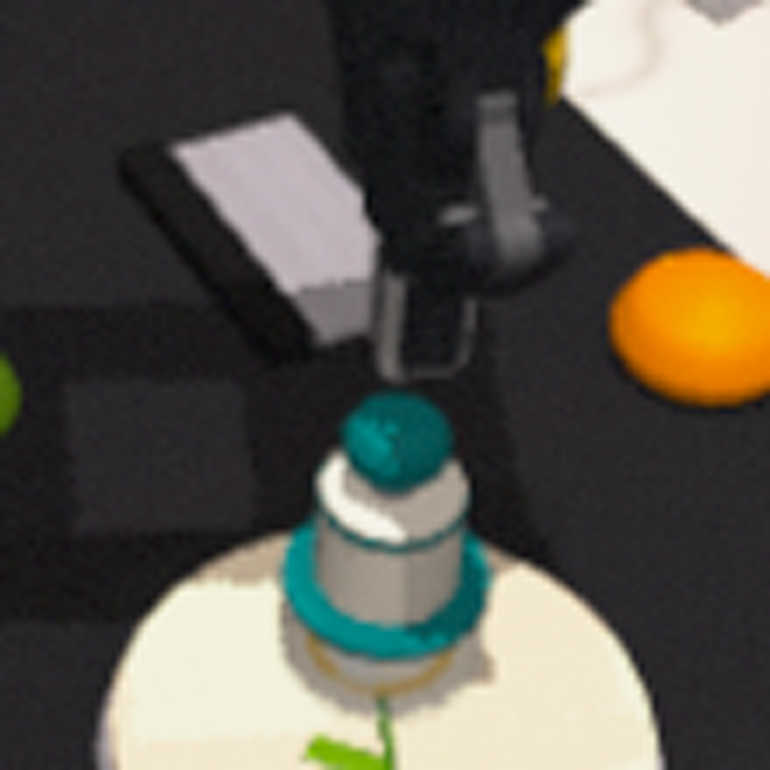

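```bash
python3 -m crank '[[0,0,0.5,0],[0,0,0.5,0],[0,0,0.2,0],[0,0,0,0],[0,0,0,0]]'
for i in 1; do :; done
python3 -m crank '[[0,0,0.15,0],[0,0,0,0]]'
python3 -m crank '[[0,0,0.15,0],[0,0,0,0]]'
python3 -m crank '[[0,0,0.15,0],[0,0,0,0]]'
python3 -m crank '[[0,0,0.15,0],[0,0,0,0]]'
```

```text
time: 10.28
tool_pos: [0.5458, -0.1643, 0.1163]
tool_rot: [-0.0, 0.806, 0.592, -0.0]
contact_force: [-0.3, -0.1, -0.2]
gripper_width: -0.002
time: 10.45
tool_pos: [0.5461, -0.1644, 0.1152]
tool_rot: [-0.0, 0.806, 0.592, -0.0]
contact_force: [0.7, 0.8, 0.1]
gripper_width: -0.0
time: 10.62
tool_pos: [0.5461, -0.1644, 0.1136]
tool_rot: [-0.0, 0.806, 0.592, -0.0]
contact_force: [-0.6, -0.1, -0.4]
gripper_width: 0.0
time: 10.78
tool_pos: [0.546, -0.1644, 0.1121]
tool_rot: [-0.0, 0.806, 0.592, -0.0]
contact_force: [0.1, 0.7, -0.0]
gripper_width: -0.0
time: 10.95
tool_pos: [0.546, -0.1644, 0.1105]
tool_rot: [-0.0, 0.806, 0.592, -0.0]
contact_force: [-0.2, 0.8, 0.4]
gripper_width: -0.003
```

```bash
python3 -m crank '[[0,0,0.15,0],[0,0,0,0]]' | grep -E "pos|force"
python3 -m crank '[[0,0,0.15,0],[0,0,0,0]]' | grep -E "pos|force"
python3 -m crank '[[0,0,0.15,0],[0,0,0,0]]' | grep -E "pos|force"
python3 -m crank '[[0,0,0.15,0],[0,0,0,0]]' | grep -E "pos|force"
python3 -m crank '[[0,0,0.15,0],[0,0,0,0]]' | grep -E "pos|force"
```

```text
tool_pos: [0.5459, -0.1644, 0.109]
contact_force: [0.2, 0.5, 0.3]
tool_pos: [0.5461, -0.1644, 0.1076]
contact_force: [-0.0, 0.3, 0.5]
tool_pos: [0.5463, -0.1645, 0.1067]
contact_force: [-0.9, 0.7, 3.5]
tool_pos: [0.5464, -0.1646, 0.1055]
contact_force: [-1.5, 0.1, 4.6]
tool_pos: [0.5464, -0.1646, 0.104]
contact_force: [-3.0, 0.5, 5.5]
```

```bash
python3 -m crank '[[0,0,0.15,0],[0,0,0,0]]' | grep -E "pos|force"
python3 -m crank '[[0,0,0.15,0],[0,0,0,0]]' | grep -E "pos|force"
python3 -m crank '[[0,0,0.15,0],[0,0,0,0]]' | grep -E "pos|force"
python3 -m crank '[[0,0,0.15,0],[0,0,0,0]]' | grep -E "pos|force"
python3 -m crank '[[0,0,0.15,0],[0,0,0,0]]' | grep -E "pos|force"
python3 -m crank '[[0,0,0.1,0],[0,0,0,0]]' | grep -E "pos|force"
```

```text
tool_pos: [0.5465, -0.1646, 0.1026]
contact_force: [-2.3, 0.7, 5.5]
tool_pos: [0.5465, -0.1646, 0.1012]
contact_force: [-1.8, 0.9, 5.8]
tool_pos: [0.5465, -0.1646, 0.0998]
contact_force: [-2.2, 0.7, 6.5]
tool_pos: [0.5465, -0.1646, 0.0984]
contact_force: [-2.2, 0.9, 6.5]
tool_pos: [0.5466, -0.1646, 0.0969]
contact_force: [-1.6, 0.6, 6.4]
tool_pos: [0.5466, -0.1646, 0.096]
contact_force: [-3.0, 1.4, 6.5]
```

```bash
python3 -m crank '[[0,0,0.1,0],[0,0,0,0],[0,0,0,0]]' | grep -E "pos|force"
python3 -m crank '[[0,0,0.1,0],[0,0,0,0],[0,0,0,0]]' | grep -E "pos|force"
python3 -m crank '[[0,0,0.1,0],[0,0,0,0],[0,0,0,0]]' | grep -E "pos|force"
```

```text
tool_pos: [0.5466, -0.1646, 0.095]
contact_force: [-2.7, 1.6, 7.0]
tool_pos: [0.5465, -0.1646, 0.0938]
contact_force: [-1.3, 0.6, 5.9]
tool_pos: [0.5467, -0.1647, 0.0933]
contact_force: [-1.8, 1.1, 7.4]
```

```bash
python3 -m crank '[[0,0,0.05,0],[0,0,0,0],[0,0,0,0]]' | grep -E "pos|force"
python3 -m crank '[[0,0,0.05,0],[0,0,0,0],[0,0,0,0]]' | grep -E "pos|force"
```

```text
tool_pos: [0.5469, -0.1647, 0.0933]
contact_force: [-3.2, 1.8, 9.4]
tool_pos: [0.5471, -0.1648, 0.0932]
contact_force: [-4.3, 1.8, 11.6]
```

```bash
python3 -m crank '[[0,-0.05,0.05,0],[0,0,0,0],[0,0,0,0]]' | grep -E "pos|force"
python3 -m crank '[[0,-0.05,0.05,0],[0,0,0,0],[0,0,0,0]]' | grep -E "pos|force"
```

```text
tool_pos: [0.5469, -0.1648, 0.0932]
contact_force: [-2.7, 2.3, 12.4]
tool_pos: [0.5468, -0.1648, 0.0931]
contact_force: [-3.4, 2.6, 14.0]
```

```bash
python3 -m crank '[[0.03,-0.05,0.1,0],[0,0,0,0],[0,0,0,0]]' | grep -E "pos|force"
python3 -m crank '[[0,0,0,0],[0,0,0,0],[0,0,0,0],[0,0,0,0],[0,0,0,0],[0,0,0,0],[0,0,0,0],[0,0,0,0]]' | grep -E "time|pos|force"
python3 - <<'E'
from h import *
s=grab('side');crop(s,310,180,420,290,7,'f2.png')
E
```

```text
tool_pos: [0.5469, -0.1647, 0.0931]
contact_force: [-3.4, 1.0, 15.9]
time: 15.45
tool_pos: [0.547, -0.1647, 0.0931]
contact_force: [-3.9, 0.8, 16.1]
```

View pics/f2.png

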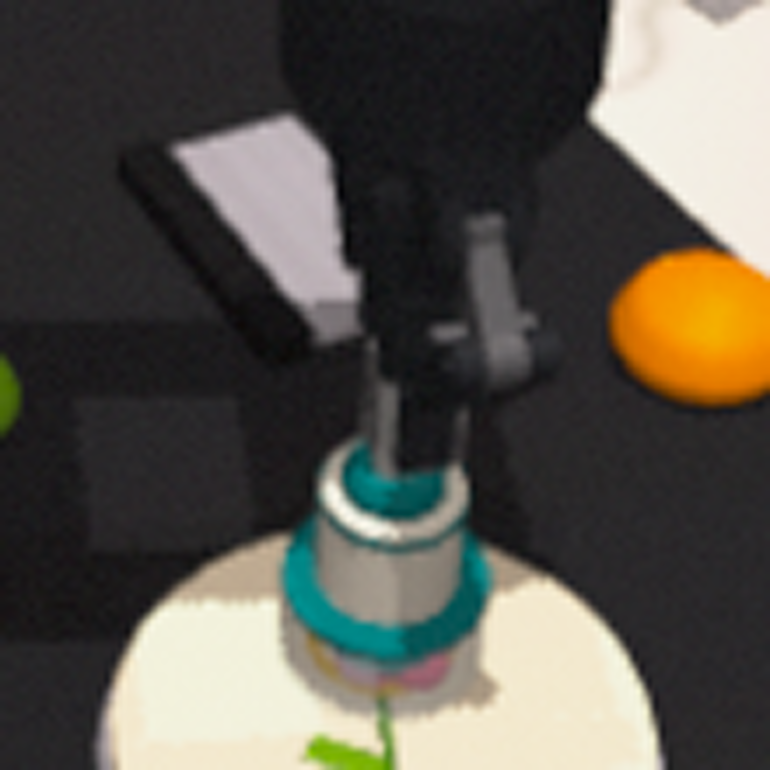

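```bash
python3 -m crank '[[0,0,-0.2,0],[0,0,-0.4,0],[0,0,-0.6,0],[0,0,-0.6,0],[0,0,-1,0],[0,0,-1,0],[0,0,0,0],[0,0,0,0]]' | grep -E "time|pos|force"
python3 -m crank '[[0,0,0,0],[0,0,0,0],[0,0,0,0],[0,0,0,0],[0,0,0,0],[0,0,0,0],[0,0,0,0],[0,0,0,0]]' 1
python3 st.py .546 -.1645 .0555;python3 - <<'E'
from h import *
s=grab('side');crop(s,310,180,420,290,7,'g2.png')
E
```

```text
time: 16.17
tool_pos: [0.5449, -0.1637, 0.1273]
contact_force: [-0.3, -0.2, -0.9]
time: 16.83
tool_pos: [0.5448, -0.1637, 0.1268]
tool_rot: [-0.0, 0.806, 0.592, -0.0]
contact_force: [-0.1, 0.1, 0.0]
gripper_width: 1.001
16.8333 [ 0.5448 -0.1637  0.1268] [-0.09  0.08  0.01] 1.001
tilt [-1.e-04  1.e-04 -1.e+00] xax [0.299 0.954 0.   ]
delta tool cm [-0.04  0.14  7.13]
```

View pics/g2.png

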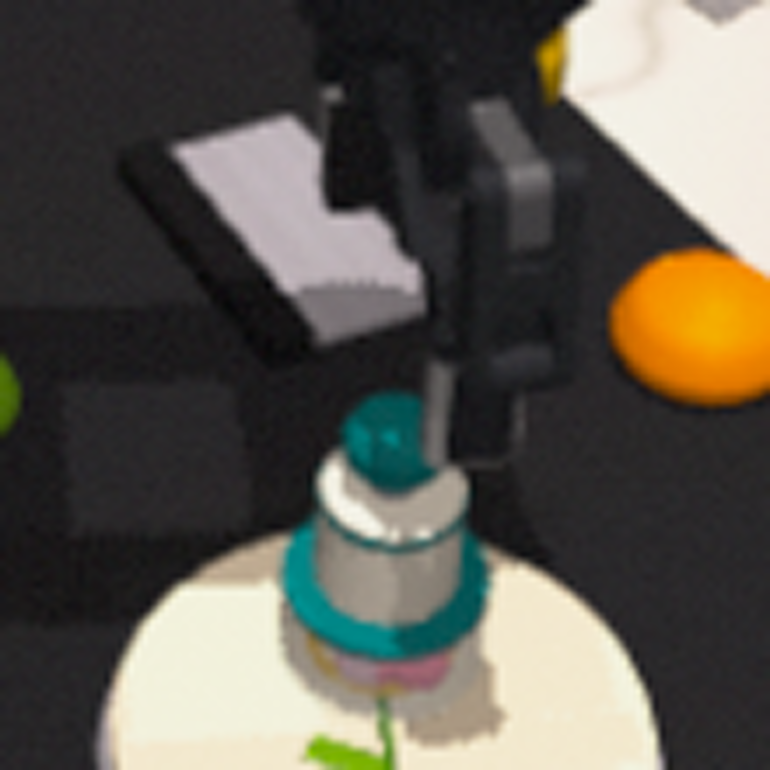

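```bash
python3 -m crank '[[-0.04,0.14,1,0],[0,0,1.5,0],[0,0,1.5,0],[0,0,1.5,0],[0,0,1,0],[0,0,0.6,0],[0,0,0,0],[0,0,0,0]]' | grep -E "time|pos|force"
python3 -m crank '[[0,0,0,0],[0,0,0,0],[0,0,0,0],[0,0,0,0],[0,0,0,0],[0,0,0,0],[0,0,0,0],[0,0,0,0]]' 0
python3 st.py .546 -.1645 .0555
```

```text
time: 17.55
tool_pos: [0.546, -0.1645, 0.0557]
contact_force: [-0.5, -0.4, 0.3]
time: 18.22
tool_pos: [0.5468, -0.1648, 0.0568]
tool_rot: [0.001, 0.806, 0.592, 0.0]
contact_force: [0.3, 0.1, 5.8]
gripper_width: 0.426
18.2167 [ 0.5468 -0.1648  0.0568] [0.27 0.08 5.85] 0.426
tilt [ 1.7e-03 -7.0e-04 -1.0e+00] xax [ 0.299  0.954 -0.   ]
delta tool cm [ 0.   -0.08  0.13]
```

```bash
python3 -m crank '[[0,0,-0.2,0],[0,0,-0.3,0],[0,0,-0.5,0],[0,0,-0.5,0],[0,0,-1,0],[0,0,-1.2,0],[0,0,-1,0],[0,0,0,0],[0,0,0,0]]' | grep -E "time|pos|force|wid"
python3 st.py .4595 .203 .06;python3 - <<'E'
from h import *
s=grab('side');crop(s,300,170,420,290,6,'i2.png')
E
```

```text
time: 18.97
tool_pos: [0.5469, -0.1649, 0.1046]
contact_force: [-0.5, -0.8, -2.2]
gripper_width: 0.431
18.9667 [ 0.5469 -0.1649  0.1046] [-0.47 -0.78 -2.24] 0.431
tilt [ 0.0028 -0.0013 -1.    ] xax [ 0.299  0.954 -0.   ]
delta tool cm [ 32.49 -19.36   4.38]
```

View pics/i2.png

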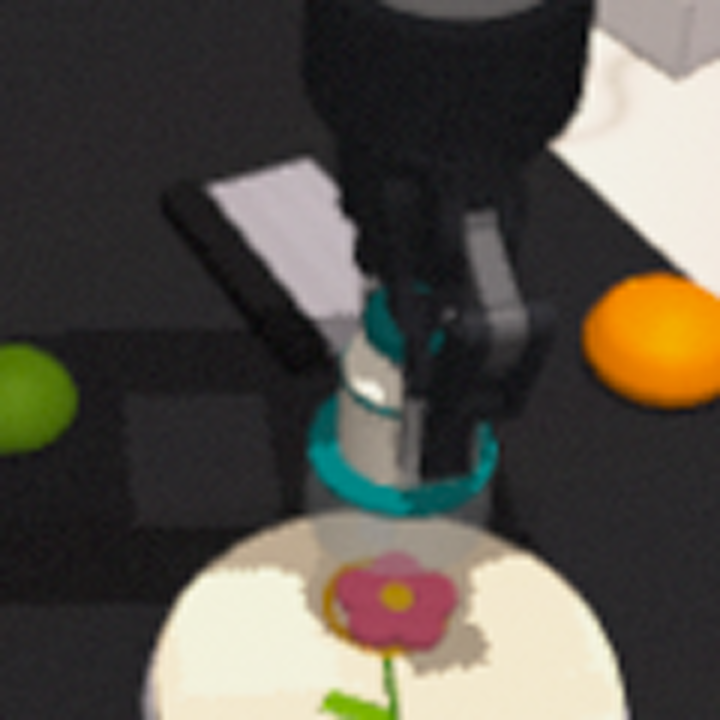

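```bash
python3 -m crank '[[1,-0.6,0,0],[2,-1.2,0,0],[2.5,-1.5,0,0],[2.5,-1.5,0,0],[2.5,-1.5,0,0],[2.5,-1.5,0,0],[2.5,-1.5,0,0],[2.5,-1.5,0,0],[2.5,-1.5,0,0],[2.5,-1.5,0,0]]'
python3 -m crank '[[2.5,-1.5,0,0],[2.5,-1.5,0,0],[2.5,-1.5,0,0],[1.5,-1.05,0,0],[0.9,-0.5,0,0],[0,0,0,0],[0,0,0,0],[0,0,0,0]]'
python3 st.py .4515 .211 .0408
python3 - <<'E'
from h import *
t=grab('top','top_b.png');s=grab('side','side_b.png');crop(s,310,240,420,330,7,'j2.png');crop(t,350,170,430,250,7,'j1.png')
for n,f,o in(('s',s,(310,240)),('t',t,(350,170))):
  print(n,'ring',(w2pix(f,[.5457,-.1641,.022])-o+.5)*7,'pred blossom top',(w2pix(f,[.5457,-.1641,.028])-o+.5)*7)
  h=cv2.cvtColor(f['img'],cv2.COLOR_RGB2HSV).astype(int)
  m=((h[...,0]>160)|(h[...,0]<5))&(h[...,1]>60)&(h[...,2]>80); m[:, :350]=0; m[:,410:]=0; m[:180]=0;m[300:]=0
  y,x=np.nonzero(m);print(len(x),x.min(),x.max(),y.min(),y.max(),pix2w(f,(x.min()+x.max())/2,(y.min()+y.max())/2,.026),pix2w(f,x.mean(),y.mean(),.027))
E
```

```text
time: 19.85
tool_pos: [0.4814, 0.0981, 0.1019]
tool_rot: [-0.001, 0.806, 0.592, -0.001]
contact_force: [-0.2, 0.6, -2.8]
gripper_width: 0.424
time: 20.52
tool_pos: [0.455, 0.2081, 0.1025]
tool_rot: [0.0, 0.806, 0.592, -0.0]
contact_force: [-0.9, -0.3, -2.5]
gripper_width: 0.427
20.5167 [0.455  0.2081 0.1025] [-0.87 -0.3  -2.48] 0.427
tilt [-5.e-04 -7.e-04 -1.e+00] xax [ 0.3    0.954 -0.001]
delta tool cm [ 0.18 -0.42  6.17]
s ring [381.26298149 216.85362979] pred blossom top [382.48056289 202.12278766]
206 356 375 262 277 [ 0.54745343 -0.16628303  0.026     ] [ 0.54663552 -0.16806078  0.027     ]
t ring [211.24907638 229.4266344 ] pred blossom top [214.08615317 227.50126264]
100 375 386 196 207 [ 0.54736187 -0.16575473  0.026     ] [ 0.54711331 -0.16440664  0.027     ]
```

View pics/j2.png

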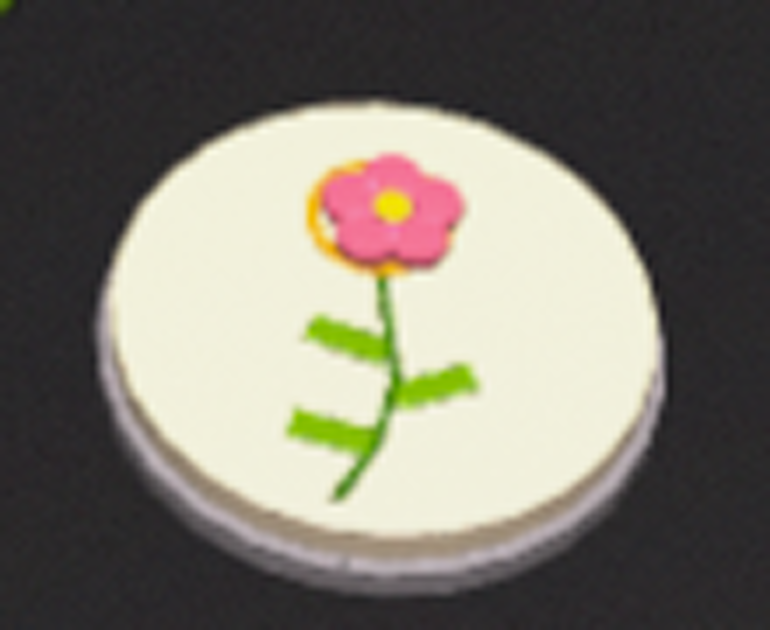

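View pics/j1.png

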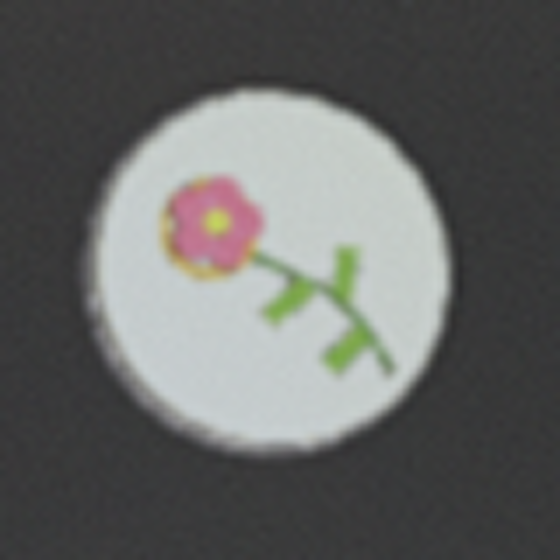

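The blossom lies on the ring, about 3 mm off centre (side crop centre at 393,205 against an expected 382,202). That is close enough to leave alone. Next I stand the cutter back on the tray.

```bash
python3 -m crank '[[0.18,-0.42,1,0],[0,0,1.5,0],[0,0,1.5,0],[0,0,1,0],[0,0,0.4,0],[0,0,0.2,0],[0,0,0,0],[0,0,0,0],[0,0,0,0]]' | grep -E "time|pos|force|wid"
python3 st.py .4515 .211 .0408;python3 - <<'E'
from h import *
s=grab('side');crop(s,180,90,320,220,5,'k2.png')
E
```

```text
time: 21.37
tool_pos: [0.4523, 0.212, 0.0478]
contact_force: [-1.1, 0.8, -1.5]
gripper_width: 0.425
21.3667 [0.4523 0.212  0.0478] [-1.14  0.85 -1.46] 0.425
tilt [ 1.7e-03  5.0e-04 -1.0e+00] xax [0.299 0.954 0.001]
delta tool cm [-0.12 -0.05  0.7 ]
```

View pics/k2.png

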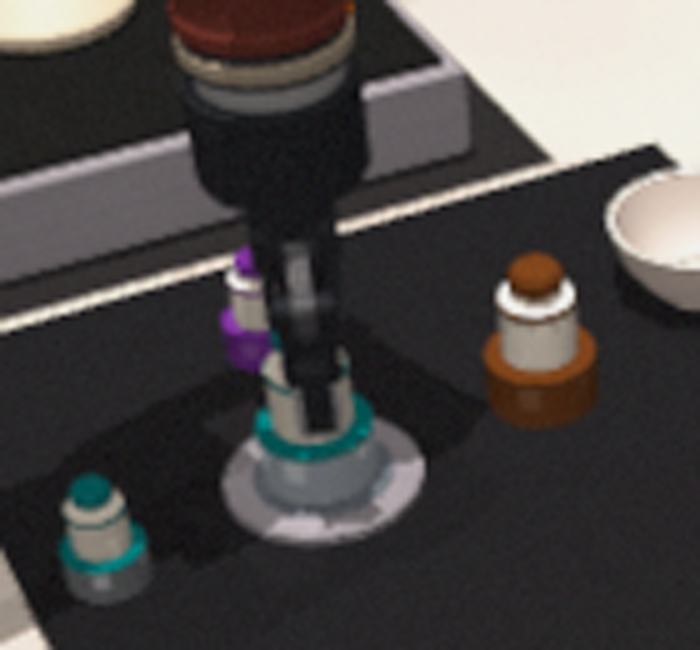

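```bash
python3 -m crank '[[-0.1,0,0.2,0],[0,0,0.2,0],[0,0,0.1,0],[0,0,0,0],[0,0,0,0]]' | grep -E "time|pos|force"
python3 -m crank '[[0,0,0.1,0],[0,0,0,0],[0,0,0,0]]'| grep -E "pos|force"
python3 -m crank '[[0,0,0.05,0],[0,0,0,0],[0,0,0,0]]'| grep -E "pos|force"
python3 -m crank '[[0,0,0.05,0],[0,0,0,0],[0,0,0,0]]'| grep -E "pos|force"
```

```text
time: 21.83
tool_pos: [0.4511, 0.2108, 0.0416]
contact_force: [0.3, 0.2, -1.0]
tool_pos: [0.4514, 0.2109, 0.0409]
contact_force: [0.2, 0.2, -1.3]
tool_pos: [0.4514, 0.2109, 0.0408]
contact_force: [-2.0, -0.6, 2.8]
tool_pos: [0.4514, 0.2109, 0.0408]
contact_force: [-4.6, -0.9, 7.0]
```

Contact is at the expected height, so I release and retreat.

```bash
python3 -m crank '[[0,0,0,0],[0,0,0,0],[0,0,0,0],[0,0,0,0],[0,0,0,0],[0,0,0,0]]' 1 | grep -E "time|pos|force|wid"
python3 -m crank '[[0,0,-0.5,0],[0,0,-1,0],[0,0,-2,0],[0,0,-3,0],[0,0,-3,0],[0,0,-3,0],[0,0,-2,0],[0,0,0,0]]' | grep -E "time|pos|force"
python3 -m crank '[[1.5,-2,0,0],[2,-3,0,0],[2,-3,0,0],[2,-3,0,0],[2,-3,0,0],[2,-3,0,0],[1,-1.5,0,0],[0,0,0,0],[0,0,0,0],[0,0,0,0]]' | grep -E "time|pos|force"
python3 - <<'E'
from h import *
t=grab('top','z1.png');s=grab('side','z2.png');crop(s,170,100,430,300,3,'z3.png');crop(t,180,130,440,290,3,'z4.png')
E
```

```text
time: 23.08
tool_pos: [0.4512, 0.2108, 0.0397]
contact_force: [-0.1, 0.3, -0.5]
gripper_width: 1.001
time: 23.75
tool_pos: [0.4545, 0.2119, 0.1922]
contact_force: [-0.0, 0.2, 0.8]
time: 24.58
tool_pos: [0.3123, 0.3849, 0.1846]
contact_force: [-0.5, -0.7, 0.3]
```

View pics/z3.png

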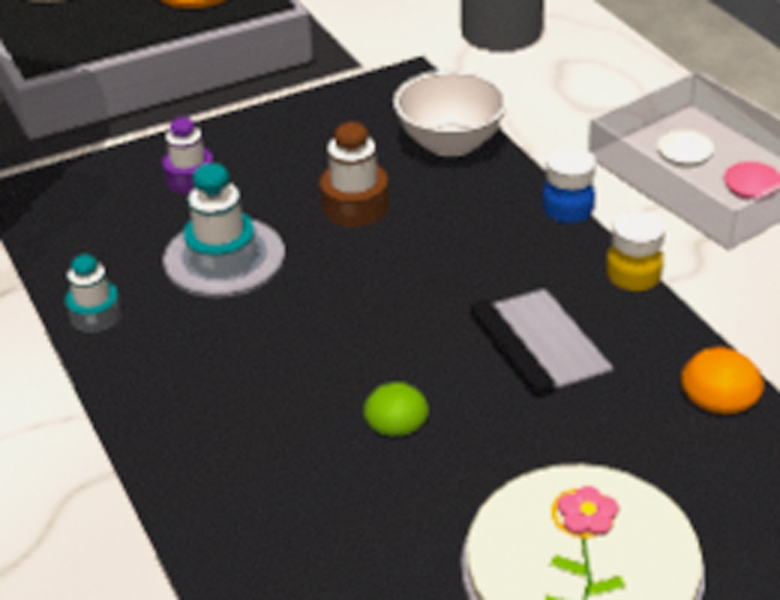

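View pics/z4.png

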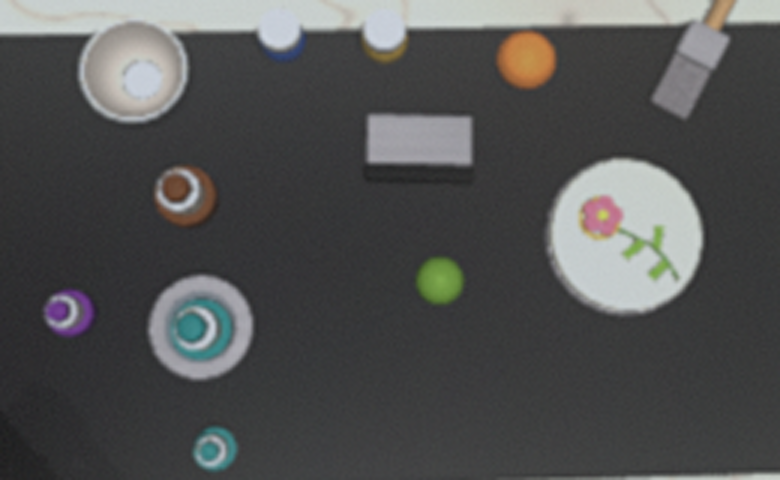

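The pictures show the cutter upright and centred on the tray (top crop 200,328), the blossom on the ring (600,216), and the bystanders where they were. The gripper is clear of everything.

```bash
python3 -c "
from plant import manip
print(manip.job_done())"
```

```text
the job is handed in; nothing more can be done
None
```

The job is handed in at about 24.7 s: the blossom lies on the gold ring and the cutter stands back upright on its tray.

- **Cutter and blossom:** I took the large teal cutter from the tray, stood it over the ring and let go. I pressed the plunger with shut fingers: first touch at z of about 0.107 m, stop at about 0.093 m, which matches the 14 mm travel. I held it there for about a second at 16 N, well under the 30 N limit. I then lifted the cutter off and put it back in the middle of the tray.
- **Last checks:** Both cameras show the blossom lying flat on the ring, the cutter upright and the bystanders apparently unmoved, with the gripper open and clear.
- **Not perfect:** The blossom sits about 3 mm off the ring's centre, so a sliver of gold shows on one side. I judged that acceptable and did not nudge it. The two cameras disagreed by 4 to 6 mm in y near the tray, so I placed the cutter there by its offset from where I had picked it up.

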